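# Find the full ink canister by balance and snap it into the dock

## Task

Only one of the ink canisters on the desk is still full: find it by weighing them against one another on the pivot balance, one in each pan, keeping whichever side drops, until the full one has outweighed another. Stand the full one in the dock's orange carrier cup, let go, and press it down squarely on its lid with the seating tool until the cup clicks home; never push the cup down any other way. Finish with every other canister standing upright in the blue tray and the tool standing back on its cork mat, and leave the glass, the jar and the marker alone.

Things in the scene. Friction and masses are not known exactly. Their poses are not given: they have to be found in the camera images.
- canister_a: ink canister: upright black cylinder 46 mm in diameter, 42 mm tall, with a white paper band and a flat silver lid; all canisters look alike and differ only in weight (the full one 90 to 112 g, a spent one 37 to 58 g). Origin at the centre of its underside, z up. None if it is absent in this run
- canister_b: ink canister: upright black cylinder 46 mm in diameter, 42 mm tall, with a white paper band and a flat silver lid; all canisters look alike and differ only in weight (the full one 90 to 112 g, a spent one 37 to 58 g). Origin at the centre of its underside, z up. None if it is absent in this run
- canister_c: ink canister: upright black cylinder 46 mm in diameter, 42 mm tall, with a white paper band and a flat silver lid; all canisters look alike and differ only in weight (the full one 90 to 112 g, a spent one 37 to 58 g). Origin at the centre of its underside, z up. None if it is absent in this run
- canister_d: ink canister: upright black cylinder 46 mm in diameter, 42 mm tall, with a white paper band and a flat silver lid; all canisters look alike and differ only in weight (the full one 90 to 112 g, a spent one 37 to 58 g). Origin at the centre of its underside, z up. None if it is absent in this run
- canister_e: ink canister: upright black cylinder 46 mm in diameter, 42 mm tall, with a white paper band and a flat silver lid; all canisters look alike and differ only in weight (the full one 90 to 112 g, a spent one 37 to 58 g). Origin at the centre of its underside, z up. None if it is absent in this run
- canister_f: ink canister: upright black cylinder 46 mm in diameter, 42 mm tall, with a white paper band and a flat silver lid; all canisters look alike and differ only in weight (the full one 90 to 112 g, a spent one 37 to 58 g). Origin at the centre of its underside, z up. None if it is absent in this run
- balance: brass pivot balance 82 mm tall to the tip of its pointer standing on the desk (fixed); origin under the middle of its base, on the desk; its beam lies along its own y, the pivot is 52 mm above its origin. Two brass cheeks rise to 60 mm at the pivot, with a thin red pointer above the beam's middle
- beam (a joint): tilt of the balance beam about its pivot, rad, 0 = level, stops at -0.12 and +0.12. Positive: pan_left (at +y of the balance) is down; negative: pan_right is down. A light spring levels it; one canister alone tips it fully, and so does the full canister against any other. Two spent canisters may weigh nearly the same and then stay near level
- pan_left: left pan, a brass dish on the end of the beam 110 mm to the +y side of the pivot; origin at the centre of its underside; floor 3 mm above the origin and about 60 mm across inside, flared rim 10 mm tall, 76 mm across. Origin is 38 mm above the desk when level and moves 13 mm up or down. A parallel linkage keeps it level as the beam tilts
- pan_right: right pan, same as pan_left, 110 mm to the -y side of the pivot
- dock: grey ink dock (fixed), 120 x 120 x 30 mm block; origin at the centre of its underside; carries the orange carrier cup in the middle of its top
- carrier (a joint): downward travel of the carrier cup, m: 0 = up (as at the start), 0.008 = clicked home. A snap latch holds it up with about 8 N, gives way past half travel (4 mm) and then pulls the cup home to 8 mm, where it stays. The weight of a canister does not move it noticeably
- carrier_in (a point): centre of the inner floor of the orange carrier cup, 44 mm above the desk when up. The cup has a vertical wall: 51 mm inside diameter, 62 mm outside, rim 10 mm above the inner floor. The canister stands loosely in it, on its floor
- tool: seating tool: dark rubber foot, a disc 42 mm in diameter and 14 mm thick, under an upright round wooden handle 28 mm in diameter, 62 mm long (76 mm in all, 150 g); origin at the centre of the flat underside of the foot, z up along the handle. Starts standing on the cork mat
- mat: round cork mat (fixed), 120 mm across, 3 mm thick, the tool's place; origin at the centre of its underside, on the desk
- tray: shallow blue tray (fixed) for spent canisters, outside 260 mm along its x, 150 mm along its y, 18 mm high, walls and floor 4 mm; origin at the centre of its underside
- tumbler: amber drinking glass, 76 mm across, 85 mm tall; bystander
- glue_jar: closed jar 52 mm across, 70 mm tall; bystander
- marker: red marker pen about 130 mm long, 15 mm thick, lying on the desk; bystander

How it is judged (in metres and radians):
On the way, in this order (a step that is already met when the one before it is completed fails the run):
1. the full canister stands in one pan with another canister in the other pan, its side has dropped and the fingers have let go of it (((value of joint beam above 0.06 rad and contact force between pan_left and anything else above 0.72 N and contact force between pan_right and anything else above 0.15 N) or (value of joint beam below -0.06 rad and contact force between pan_right and anything else above 0.72 N and contact force between pan_left and anything else above 0.15 N)) and contact force between the fingers and canister_a below 0.1 N and contact force between the fingers and canister_b below 0.1 N and contact force between the fingers and canister_c below 0.1 N and contact force between the fingers and canister_d below 0.1 N and contact force between the fingers and canister_e below 0.1 N and contact force between the fingers and canister_f below 0.1 N and contact force between the fingers and balance below 0.1 N), for 0.2 s.
2. the full canister stands in the carrier cup, released, with the cup still up (contact force between carrier and anything else above 0.72 N and contact force between the fingers and carrier below 0.1 N and value of joint carrier below 0.002 m and contact force between the fingers and canister_a below 0.1 N and contact force between the fingers and canister_b below 0.1 N and contact force between the fingers and canister_c below 0.1 N and contact force between the fingers and canister_d below 0.1 N and contact force between the fingers and canister_e below 0.1 N and contact force between the fingers and canister_f below 0.1 N), for 0.2 s.
3. the cup is pressed home with the tool's foot square on the canister's lid (horizontal distance between tool and carrier_in below 0.012 m and distance between tool and carrier_in between 0.035 and 0.054 m and value of joint carrier above 0.0065 m and angle between tool's own z axis and vertical below 0.2 rad), for 0.05 s.
At the end, for the whole second after the job is handed in: Full canister upright in the carrier cup (within 8 mm), cup clicked home (over 6.5 of 8 mm); every other canister upright on the floor of the tray; tool upright on the cork mat, within 40 mm of its centre; all at rest ((distance between canister_a and carrier_in below 0.008 m or (x of canister_a in the frame of tray between -0.113 and 0.113 m and y of canister_a in the frame of tray between -0.058 and 0.058 m and z of canister_a in the frame of tray between 0 and 0.012 m)) and angle between each of canister_a, canister_b, canister_c, canister_d, canister_e, canister_f, tool's own z axis and vertical below 0.15 rad and linear speed of each of canister_a, canister_b, canister_c, canister_d, canister_e, canister_f, tool below 0.02 m/s and (distance between canister_b and carrier_in below 0.008 m or (x of canister_b in the frame of tray between -0.113 and 0.113 m and y of canister_b in the frame of tray between -0.058 and 0.058 m and z of canister_b in the frame of tray between 0 and 0.012 m)) and (distance between canister_c and carrier_in below 0.008 m or (x of canister_c in the frame of tray between -0.113 and 0.113 m and y of canister_c in the frame of tray between -0.058 and 0.058 m and z of canister_c in the frame of tray between 0 and 0.012 m)) and (distance between canister_d and carrier_in below 0.008 m or (x of canister_d in the frame of tray between -0.113 and 0.113 m and y of canister_d in the frame of tray between -0.058 and 0.058 m and z of canister_d in the frame of tray between 0 and 0.012 m)) and (distance between canister_e and carrier_in below 0.008 m or (x of canister_e in the frame of tray between -0.113 and 0.113 m and y of canister_e in the frame of tray between -0.058 and 0.058 m and z of canister_e in the frame of tray between 0 and 0.012 m)) and (distance between canister_f and carrier_in below 0.008 m or (x of canister_f in the frame of tray between -0.113 and 0.113 m and y of canister_f in the frame of tray between -0.058 and 0.058 m and z of canister_f in the frame of tray between 0 and 0.012 m)) and contact force between carrier and anything else above 0.72 N and value of joint carrier above 0.0065 m and horizontal distance between tool and mat below 0.04 m and z of tool in the frame of mat below 0.012 m); the robot touches nothing.
It fails at once if the carrier cup is pushed down without the tool over it (value of joint carrier between 0.003 and 0.006 m and horizontal distance between tool and carrier_in above 0.03 m).
It fails at once if a bystander (glass, jar or marker) is shifted more than 30 mm (distance of any of tumbler, glue_jar, marker from where it was at the start of the episode above 0.03 m).
Of canister_a, canister_d only 1 to 1 are there at a start; the rules pass over those that are not, and their reading is None.
Of canister_b, canister_e only 1 to 1 are there at a start; the rules pass over those that are not, and their reading is None.
Of canister_c, canister_f only 1 to 2 are there at a start; the rules pass over those that are not, and their reading is None.
At some moment in a run one of canister_a, canister_b, canister_c, canister_d, canister_e, canister_f, tool may be knocked a few centimetres aside while the robot is not near it.
It also fails if it takes over 210 s, if anything falls off the work surface, if the arm or the gripper's body presses on something with over 40 N, if the wrist force passes 120 N, or if a joint passes its speed limit or range.

## Robot

A 6-joint arm with a two-finger parallel gripper is mounted at the origin on the work surface. World frame = base frame: x ahead of the robot, y to its left, z up, the work surface at z = 0. Lengths are in mm, angles in rad, forces in N, time in s.
With the tool pointing down it reaches from about 350 to 975 mm from the base axis. Payload 7.1 kg.
Tool frame: the origin (TCP) lies midway between the tips of the shut fingers; the grasp point (between the pads) lies 19 mm behind it (ctrl.tcp_to_grasp is the distance from the TCP to the grasp point, in mm); z points along the fingers, y is the line along which they close (so a half turn about z gives the same grasp; the last joint's range is limited). The gripper opens to 88 mm and grips with 3 to 60 N. Pads are 20 mm wide; open, the fingers measure 115 mm over their backs; the gripper's body (75 mm by 178 mm) begins 61 mm behind the grasp point.
Start: joints at [-1.144, 0.423, 1.63, -0, 1.089, -0.019], TCP at [269.502, -563.891, 222.675] pointing down, gripper open.
Joint ranges: [-3, 3], [-0.9, 2.11], [0.09, 2.58], [-1.31, 4.45], [0.11, 2.69], [-2.54, 2.54]. Speed limits (rad/s): [2.39, 2.39, 3.01, 3.14, 3.14, 3.14].

## Interface

Orientations are given as a rotation vector (axis times angle).
In Python, from workcell import get_obs, cams, ticket, boxes_of, ctrl gives the robot as it stands.
- The arm moves only by the shell command python3 -m creep 'ROWS' [OPENING]. ROWS is JSON, one flat list of numbers, 4 for each row, row after row: the shift along the world's x, y, z in m, then the turn about the world's z in rad. In form: [tx, ty, tz, spin, tx, ty, tz, spin, ...]. A call has 1 to 10 rows; each row is the pose to reach, as a shift and turn from the pose commanded when the call began; what a row does not reach only later rows make up. A row lasts 1/12 s, in which the tool goes at most 41.7 mm and 7.16 degrees, less where a joint would pass 70% of its speed; a pose out of reach is approached as far as the arm can. A call with a gripper value outside its range is refused whole. OPENING is the opening, from 0 (shut) to 1 (fully open), set as the call begins (- or left out, the last holds). The fingers move at their own pace and stop on an object; the grip force is fixed at half the most. Time passes only in rows, so rows that repeat a pose let the fingers close. It gives the time, the measured TCP pose, the force, the opening and the grip force at its end, in the units of the state.
- get_obs(): the state, without advancing time (a new reading comes with each control period).
- cams.get_image(name): name is "side" or "top" or "wrist"; returns (picture, depth): 400x640x3 uint8, red, green, blue; 400x640 float32, mm along the optical axis (not along the pixel's ray), 0 where there is no reading.
- cams.get_calibration(name): a dict with "mtx" (3x3 intrinsics, pixels), "D" ([k1, k2, p1, p2, k3] as OpenCV has them; the pictures are not rectified), "R" (3x3) and "t" (3): a world point X has camera coordinates R X + t; the wrist camera has in their place "mount" (4x4, takes a point from camera to tool coordinates, whose origin is the TCP and whose axes are the flange's). Camera axes: x right, y down, z forward; pixel columns grow to the right and rows downward; lengths in mm; the calibration is good to about 2 mm. A picture is of the moment at which its call begins: read the wrist's pose just before it. get_calibration takes no time and is no camera call.
- ticket.close_job(): hands the job in; it is judged then, once.
Trained networks look in the newest picture that a camera, given by its name, has taken for a name from the list of things; names that differ only in an ending like _2 or _b are one class to them, and where a whole thing is asked for, a point or a joint stands for the part that bears it (a point fixed in the world has none). Each returns a list of dicts, best first, with "score" (0 to 1); they miss things now and then, are a little off and sometimes report something else, mostly with a low value. They report only what shows in the picture. A call takes as long as a camera call.
- boxes_of(camera, target): "centre" ([column, row] in pixels, amid what is visible of it).
The state is a dict: "t": time; "qpos": joint angles; "qvel": joint speeds; "joint_torque": joint torques, N m; "ee_pos": TCP position; "orientation": TCP orientation; "ft_force": force on the tool from outside, world axes, zero at the start; "moment": the same for the moment, N m; "width": finger opening in mm; "grasp_force": force on a finger pad.
Only numpy, scipy, OpenCV 4.12 (cv2) and the standard library are available. Lean on these libraries where they do the work, as an engineer would, in place of code of your own. Each camera call takes 0.05 s, during which the arm holds its last target. There are 200 camera calls.

## Working session

There is one attempt and no reset: what is moved stays moved. The work goes in short steps, Python scripts to look and compute and a shell command to move; the robot and the scene stay as the last step left them, time stands still between calls to the robot, and variables do not carry over. Pictures are saved under pics/ and viewed, at most 14 in all, crops included, and the job is handed in when it is done.

```bash
ls; mkdir -p pics
python3 - <<'E'
from workcell import get_obs, cams, ticket, boxes_of, ctrl
import cv2
o=get_obs(); print(o['t'],o['ee_pos'],o['orientation'],o['width'],ctrl.tcp_to_grasp)
ims=[]
for n in ['top','side']:
    p,d=cams.get_image(n); cv2.imwrite(f'pics/{n}0.png',p[:,:,::-1])
    c=cams.get_calibration(n); print(n,c)
    for t in ['canister_a','balance','pan_left','dock','carrier','tool','mat','tray','tumbler','glue_jar','marker']:
        print(t,[(r['score'],r['centre']) for r in boxes_of(n,t)])
print(cams.get_calibration('wrist'))
E
```

```text
pics
0.0 [ 269.27951622 -563.38212852  221.88299519] [-3.06236784e+00 -6.94190581e-01  5.11863858e-04] 87.81201066304884 18.700000000000003
top {'mtx': array([[370.10435318,   0.        , 320.98137686],
       [  0.        , 370.10435318, 201.99726402],
       [  0.        ,   0.        ,   1.        ]]), 'D': array([0.02235962, 0.        , 0.        , 0.        , 0.        ]), 'R': array([[ 2.24993758e-02, -9.99746738e-01,  4.87534417e-04],
       [-9.76913836e-01, -2.20891414e-02, -2.12488649e-01],
       [ 2.12445603e-01,  4.30458286e-03, -9.77163413e-01]]), 't': array([-11.40490874, 554.62065675, 738.05406402])}
canister_a [(0.87, [318.9, 179.4]), (0.84, [366.0, 186.9]), (0.78, [272.4, 152.6]), (0.71, [462.2, 241.7]), (0.62, [324.2, 153.0])]
balance [(0.82, [320.6, 234.7])]
pan_left [(0.94, [273.1, 237.6])]
dock [(0.71, [190.7, 206.8]), (0.62, [463.1, 241.5])]
carrier [(0.68, [465.6, 241.0]), (0.35, [426.4, 173.1]), (0.31, [322.4, 237.5])]
tool [(0.75, [427.3, 172.0]), (0.61, [326.5, 234.3])]
mat [(0.62, [414.6, 174.4]), (0.58, [323.1, 153.0])]
tray [(0.9, [191.2, 207.4]), (0.43,
[... 960 characters left out ...]
339.9])]
tumbler [(0.78, [174.5, 232.8])]
glue_jar [(0.63, [357.1, 361.0])]
marker [(0.46, [225.7, 192.7])]
{'mtx': array([[310.32134497,   0.        , 319.12820812],
       [  0.        , 310.32134497, 198.06051807],
       [  0.        ,   0.        ,   1.        ]]), 'D': array([-0.01876438,  0.        ,  0.        ,  0.        ,  0.        ]), 'mount': array([[-2.00944244e-03, -9.54951313e-01, -2.96755710e-01,
         8.25629260e+01],
       [ 9.99997102e-01, -1.52540170e-03, -1.86265078e-03,
         1.51152382e+00],
       [ 1.32606914e-03, -2.96758593e-01,  9.54951611e-01,
        -1.61876065e+02],
       [ 0.00000000e+00,  0.00000000e+00,  0.00000000e+00,
         1.00000000e+00]])}
```

View pics/top0.png

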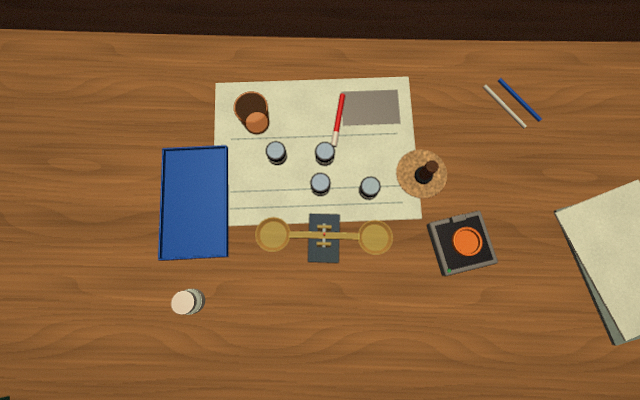

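View pics/side0.png

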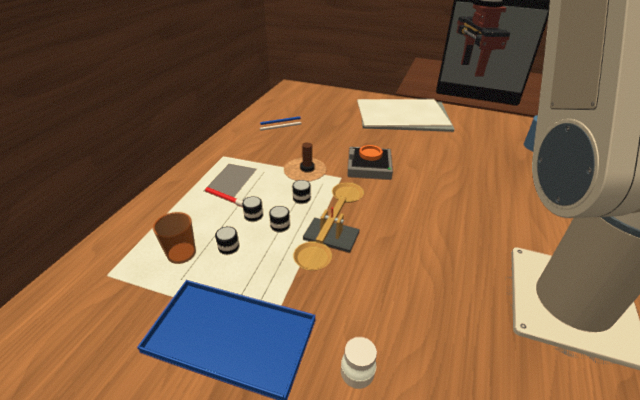

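The top view shows four canisters (276,152), (325,152), (320,184) and (370,187), with the tool on its mat at (427,172) and the dock cup at (466,241). The balance is at (323,237), with pans at (272,235) and (375,238), and the tray is at (193,203). The side view agrees with this layout. The tumbler, jar and marker are at (252,112), (187,301) and (338,119).

```bash
cat > h.py <<'E'
import numpy as np, cv2
from workcell import get_obs, cams, ticket, boxes_of, ctrl
from scipy.spatial.transform import Rotation as Ro
def pose(n):
    c=cams.get_calibration(n)
    if n=='wrist':
        o=get_obs(); M=np.eye(4); M[:3,:3]=Ro.from_rotvec(o['orientation']).as_matrix(); M[:3,3]=o['ee_pos']
        W=M@c['mount']; return c,W[:3,:3],W[:3,3]
    return c,c['R'].T,-c['R'].T@c['t']
def cloud(n):
    "picture, per-pixel world points (mm), pose"
    c,R,o=pose(n); p,d=cams.get_image(n)
    v,u=np.mgrid[:400,:640]; uv=np.stack([u,v],-1).reshape(-1,1,2).astype(np.float64)
    r=cv2.undistortPoints(uv,c['mtx'],c['D']).reshape(400,640,2)
    X=np.dstack([r,np.ones((400,640))])*d[...,None]
    W=X@R.T+o; W[d<=0]=np.nan
    return p,W,(c,R,o)
def ray(P,px):
    c,R,o=P; r=cv2.undistortPoints(np.array([[px]],float),c['mtx'],c['D'])[0,0]
    return o,R@np.r_[r,1]
def at_z(P,px,z):
    o,d=ray(P,px); return o+d*(z-o[2])/d[2]
def tri(P1,a,P2,b):
    (o1,d1),(o2,d2)=ray(P1,a),ray(P2,b)
    A=np.c_[d1,-d2]; s=np.linalg.lstsq(A,o2-o1,rcond=None)[0]
    return (o1+s[0]*d1+o2+s[1]*d2)/2, np.linalg.norm(o1+s[0]*d1-o2-s[1]*d2)
def blobs(W,mask,lo,hi,amin=20):
    "centres of masked pixels with world z in lo..hi: (xyz median, extent xy, n, pixel)"
    m=(mask&(W[...,2]>lo)&(W[...,2]<hi)).astype(np.uint8)
    k,L,S,C=cv2.connectedComponentsWithStats(m); out=[]
    for i in range(1,k):
        if S[i,4]<amin: continue
        q=W[L==i]; a,b=np.percentile(q,2,0),np.percentile(q,98,0)
        out.append((((a+b)/2).round(0),(b-a)[:2].round(0),int(S[i,4]),C[i].round(0)))
    return out
E
cat > scan.py <<'E'
from h import *
import sys
for n in sys.argv[1:]:
    p,W,P=cloud(n); hsv=cv2.cvtColor(p,cv2.COLOR_RGB2HSV); H,S,V=[hsv[...,i].astype(int) for i in range(3)]
    f=lambda s,m,lo,hi,a=20:[print(n,s,*b) for b in blobs(W,m,lo,hi,a)]
    f('lid',(S<60)&(V>90),34,100)
    f('orange',(H<14)&(S>180)&(V>150),35,65)
    f('brass',(H>15)&(H<30)&(S>110),33,70)
    f('blue',(H>105)&(H<125)&(S>120),-5,30,100)
    f('dark',(V<90),55,110)
    f('desk ',V>0,-20,20,20000)
E
python3 scan.py top side
```

```text
top lid [679. 110.  43.] [39. 39.] 259 [275. 149.]
top lid [680.  -2.  43.] [38. 38.] 261 [324. 150.]
top lid [606.   7.  43.] [39. 40.] 282 [319. 181.]
top lid [ 600. -108.   43.] [39. 42.] 289 [370. 185.]
top lid [ 529. -297.   48.] [14. 27.] 72 [459. 218.]
top lid [342. 267.  54.] [45. 35.] 248 [191. 299.]
top orange [ 479. -311.   48.] [55. 53.] 583 [467. 241.]
top brass [483.  -6.  48.] [ 65. 283.] 2329 [324. 236.]
top brass [501.  -6.  52.] [ 7. 28.] 54 [324. 227.]
top brass [465.  -6.  50.] [ 6. 27.] 47 [323. 244.]
top blue [ 831. -473.    9.] [101.  84.] 200 [520. 100.]
top blue [562. 292.  10.] [250. 150.] 7465 [194. 203.]
top dark [776. 165.  69.] [38. 61.] 221 [248. 100.]
top dark [ 635. -233.   69.] [23. 22.] 135 [430. 168.]
top dark [340. 254.  63.] [29.  7.] 26 [194. 302.]
top desk  [571.  12.   6.] [ 813. 1412.] 222123 [316. 218.]
side lid [ 529. -296.   49.] [14. 29.] 25 [352. 151.]
side lid [ 600. -108.   43.] [37. 36.] 125 [301. 185.]
side lid [680.  -5.  43.] [37. 36.] 146 [252. 202.]
side lid [607.   4.  43.] [37. 36.] 172 [279. 211.]
side lid [679. 107.  43.] [35. 36.] 197 [226. 233.]
side lid [342. 274.  70.] [39. 39.] 654 [360. 351.]
side lid [342. 288.  47.] [46. 22.] 337 [357. 371.]
side orange [ 481. -310.   49.] [55. 57.] 187 [370. 151.]
side brass [486.  -8.  49.] [ 65. 278.] 1710 [326. 230.]
side brass [467.  -5.  47.] [ 8. 29.] 74 [339. 223.]
side blue [562. 292.  10.] [252. 153.] 12681 [231. 338.]
side dark [ 920. -669.   82.] [ 935. 1529.] 6470 [191.  76.]
side dark [  -32. -1428.    83.] [34. 17.] 96 [540.  52.]
side dark [ 222. -869.   82.] [287.  15.] 1275 [481.  85.]
side dark [  56. -605.   72.] [12. 27.] 56 [533. 127.]
side dark [ 633. -226.   67.] [21. 12.] 73 [307. 150.]
side dark [791. 169.  71.] [ 9. 24.] 46 [158. 227.]
side dark [746. 182.  70.] [40. 33.] 257 [173. 239.]
side desk  [ 671. -279.    7.] [1416. 1480.] 143782 [321. 263.]
```

```bash
python3 - <<'E'
from h import *
for n in ['top','side']:
    p,W,P=cloud(n); hsv=cv2.cvtColor(p,cv2.COLOR_RGB2HSV).astype(int); H,S,V=[hsv[...,i] for i in range(3)]
    b=(H>15)&(H<30)&(S>110)&(W[...,2]>33)&(W[...,2]<60)
    for s,m in (('L',W[...,1]>58),('R',W[...,1]<-70)):
        q=W[b&m]; a,c=np.percentile(q,1,0),np.percentile(q,99,0); print(n,s,((a+c)/2).round(1),(c-a).round(1),np.median(q,0).round(1))
    r=((H<6)|(H>172))&(S>170)&(W[...,2]>-5)&(W[...,2]<30)&(W[...,0]>600)&(W[...,1]>-60); q=W[r]
    print('marker',q[q[:,0].argmin()].round(),q[q[:,0].argmax()].round())
    m=(V>140)&(S<70)&(W[...,2]>6)&(W[...,2]<22)&(W[...,0]>650)&(W[...,1]>-80)&(W[...,1]<10); q=W[m]
    if len(q): print('tip',len(q),q.min(0).round(),q.max(0).round())
    k=(V<100)&(W[...,2]>10)&(W[...,2]<90)&(abs(W[...,1]+230)<50)&(abs(W[...,0]-635)<50); q=W[k]
    for lo,hi in ((10,22),(25,70),(74,90)):
        g=q[(q[:,2]>lo)&(q[:,2]<hi)]
        if len(g): print('tool',lo,len(g),g.min(0).round(),g.max(0).round())
    m=(H>8)&(H<20)&(abs(W[...,2]-3)<3)&(np.hypot(W[...,0]-635,W[...,1]+225)<85)&(V>150); q=W[m]
    if len(q): print('mat',np.percentile(q,2,0).round(),np.percentile(q,98,0).round())
E
python3 -m creep '[0.03,0.03,0,0.12,0.06,0.06,0,0.24,0.09,0.1,0,0.36,0.12,0.14,0,0.48,0.15,0.18,0,0.6,0.18,0.22,0,0.72,0.21,0.26,0,0.84,0.24,0.30,0,0.96,0.27,0.33,0,1.08,0.3,0.36,0,1.2]' 0.75
```

```text
top L [484.7 101.2  48. ] [69.7 80.4 20.9] [484.3 104.9  42. ]
top R [ 482.6 -112.6   47.5] [70.2 79.8 19.2] [ 483.6 -117.    41.9]
marker [655. 109.  29.] [835. -41.  12.]
tip 88 [702. -74.   6.] [777. -19.  19.]
tool 10 115 [ 616. -254.   10.] [ 654. -214.   22.]
tool 25 97 [ 622. -242.   25.] [ 646. -221.   70.]
tool 74 110 [ 623. -246.   74.] [ 646. -222.   82.]
mat [ 570. -294.    0.] [ 700. -178.    6.]
side L [486.3  99.7  48.2] [68.5 77.7 18.3] [486.9  97.8  41.8]
side R [ 412.7 -471.1   48.7] [212.9 795.9  18.6] [ 484.  -123.4   42.2]
marker [743. -24.  12.] [837. -38.  10.]
tip 34 [655. -34.   7.] [738.  -6.  21.]
tool 10 74 [ 615. -247.   10.] [ 655. -214.   22.]
tool 25 133 [ 622. -236.   25.] [ 645. -219.   70.]
tool 74 21 [ 623. -233.   74.] [ 644. -220.   81.]
mat [ 564. -301.    0.] [ 711. -178.    5.]
t: 2.23
ee_pos: [534.7, -240.8, 222.9]
orientation: [2.13, 2.309, 0.0]
ft_force: [1.1, -1.2, -0.7]
width: 66.0
grasp_force: 0.0
```

```bash
python3 -m creep '[0.02,0.04,0,0.12,0.04,0.08,0,0.24,0.06,0.11,-0.03,0.36,0.065,0.133,-0.06,0.39,0.065,0.133,-0.09,0.39,0.065,0.133,-0.12,0.39,0.065,0.133,-0.123,0.39,0.065,0.133,-0.123,0.39]' 0.75; python3 scan.py side | grep lid
```

```text
t: 2.9
ee_pos: [597.5, -109.3, 98.1]
orientation: [-1.647, -2.67, 0.002]
ft_force: [0.2, 0.7, 0.6]
width: 65.9
grasp_force: 0.0
side lid [ 529. -297.   48.] [14. 28.] 26 [352. 151.]
side lid [ 600. -107.   43.] [37. 35.] 126 [301. 185.]
side lid [680.  -4.  43.] [36. 36.] 150 [252. 202.]
side lid [606.   3.  43.] [38. 37.] 175 [279. 211.]
side lid [679. 107.  42.] [36. 36.] 199 [226. 233.]
side lid [342. 274.  70.] [39. 39.] 659 [360. 351.]
side lid [342. 288.  47.] [46. 22.] 329 [357. 371.]
```

```bash
python3 -m creep '[0.002,0.001,-0.03,0,0.002,0.001,-0.055,0,0.002,0.001,-0.075,0,0.002,0.001,-0.083,0,0.002,0.001,-0.083,0]' 0.75 | sed -n 2p; python3 -m creep '[0,0,0,0,0,0,0,0,0,0,0,0,0,0,0,0,0,0,0,0,0,0,0,0,0,0,0,0]' 0.3; python3 -m creep '[0,0,0.03,0,0,0,0.06,0,0,0,0.085,0,-0.03,-0.003,0.085,0,-0.06,-0.005,0.085,0,-0.09,-0.007,0.085,0,-0.115,-0.008,0.085,0,-0.116,-0.008,0.085,0,-0.116,-0.008,0.085,0]' 0.3
```

```text
ee_pos: [601.0, -109.3, 16.9]
t: 3.95
ee_pos: [602.0, -109.0, 18.3]
orientation: [1.648, 2.672, 0.001]
ft_force: [-1.7, -0.7, 6.7]
width: 45.5
grasp_force: 30.0
t: 4.7
ee_pos: [484.1, -116.8, 102.3]
orientation: [1.651, 2.673, 0.0]
ft_force: [0.5, -0.5, -0.6]
width: 45.4
grasp_force: 30.0
```

Run:
```python
from h import *
p,W,P=cloud('side'); cv2.imwrite('pics/s1.png',cv2.resize(p[110:300,180:440,::-1],None,fx=3,fy=3))
```

```text
(no output)
```

View pics/s1.png

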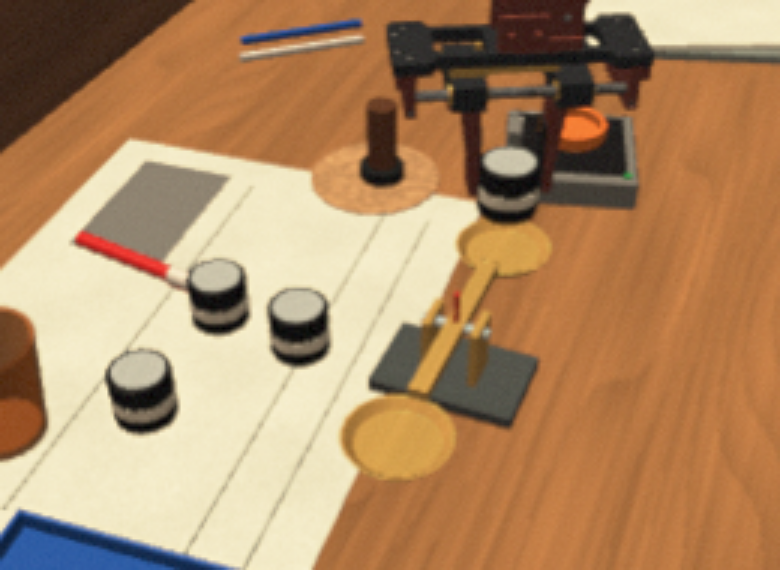

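The crop shows the first canister held upright at about (508,185) over the right pan, and the beam is empty and level.

```bash
python3 -m creep '[0,0,-0.02,0,0,0,-0.035,0,0,0,-0.042,0,0,0,-0.047,0,0,0,-0.052,0,0,0,-0.055,0,0,0,-0.055,0]' 0.3; python3 -m creep '[0,0,0,0,0,0,0,0,0,0,0,0,0,0,0,0,0,0,0,0]' 0.7;  python3 -m creep '[0,0,0.02,0,0,0,0.04,0,0,0,0.06,0,0,0,0.06,0]' 0.7; python3 scan.py top side | grep -E "lid|brass"
```

```text
t: 5.33
ee_pos: [485.4, -116.8, 46.5]
orientation: [1.649, 2.673, 0.0]
ft_force: [0.5, 0.3, -0.1]
width: 45.5
grasp_force: 30.0
t: 5.75
ee_pos: [485.0, -116.8, 46.9]
orientation: [1.65, 2.673, 0.0]
ft_force: [-1.3, -0.4, -0.1]
width: 61.7
grasp_force: 0.0
t: 6.08
ee_pos: [486.9, -117.3, 109.8]
orientation: [1.647, 2.669, 0.002]
ft_force: [0.5, 0.3, -0.2]
width: 61.6
grasp_force: 0.0
top lid [678. 110.  43.] [38. 39.] 251 [275. 149.]
top lid [680.  -2.  43.] [39. 39.] 255 [324. 150.]
top lid [607.   6.  43.] [38. 39.] 269 [320. 181.]
top lid [342. 262.  53.] [48. 27.] 148 [194. 300.]
top brass [484.  35.  57.] [ 65. 207.] 1401 [287. 234.]
top brass [502.  -6.  52.] [ 7. 27.] 55 [324. 227.]
top brass [465.  -6.  48.] [ 6. 27.] 48 [323. 244.]
side lid [ 530. -296.   48.] [13. 27.] 26 [352. 151.]
side lid [ 486. -114.   71.] [37. 35.] 139 [347. 184.]
side lid [680.  -5.  43.] [37. 36.] 151 [252. 202.]
side lid [606.   3.  43.] [38. 38.] 174 [279. 211.]
side lid [679. 107.  43.] [37. 37.] 200 [226. 233.]
side lid [342. 277.  54.] [43. 43.] 988 [359. 358.]
side brass [487.  21.  50.] [ 64. 225.] 1271 [318. 240.]
side brass [ 456. -121.   44.] [17. 49.] 35 [359. 197.]
side brass [467.  -5.  47.] [ 8. 29.] 77 [339. 223.]
```

```bash
python3 -m creep '[0.02,0.02,0.005,0,0.045,0.045,0.005,0,0.07,0.07,0.005,0,0.095,0.095,0.005,0,0.121,0.121,0.005,0,0.121,0.121,-0.02,0,0.121,0.121,-0.055,0,0.121,0.121,-0.08,0,0.121,0.121,-0.089,0,0.121,0.121,-0.089,0]' 0.75; python3 -m creep '[0,0,0,0,0,0,0,0,0,0,0,0,0,0,0,0,0,0,0,0,0,0,0,0,0,0,0,0]' 0.3; python3 -m creep '[0,0,0.03,0,0,0,0.06,0,0,0,0.09,0,0,0,0.11,0,0,0,0.11,0]' 0.3
```

```text
t: 7.02
ee_pos: [603.1, 4.3, 14.2]
orientation: [-1.647, -2.669, 0.005]
ft_force: [0.2, -0.1, 1.4]
width: 65.8
grasp_force: 0.0
t: 7.6
ee_pos: [607.0, 4.1, 19.2]
orientation: [1.649, 2.672, 0.002]
ft_force: [-1.0, -1.0, 7.0]
width: 45.3
grasp_force: 30.0
t: 8.02
ee_pos: [608.8, 4.2, 132.8]
orientation: [1.646, 2.667, 0.007]
ft_force: [0.8, 0.6, -0.9]
width: 45.7
grasp_force: 30.0
```

```bash
python3 -m creep '[-0.025,0.02,0,0,-0.05,0.04,0,0,-0.075,0.06,0,0,-0.1,0.08,0,0,-0.122,0.1,0,0,-0.122,0.1,0,0,-0.122,0.1,0,0]' 0.3;python3 scan.py side | grep lid
```

```text
t: 8.6
ee_pos: [482.7, 104.9, 127.4]
orientation: [-1.647, -2.675, 0.001]
ft_force: [0.7, -0.2, -0.4]
width: 45.6
grasp_force: 30.0
side lid [ 530. -297.   48.] [12. 28.] 25 [352. 151.]
side lid [ 481. -120.   71.] [29. 26.] 70 [350. 183.]
side lid [681.  -5.  43.] [35. 38.] 152 [252. 202.]
side lid [679. 108.  43.] [37. 35.] 200 [226. 233.]
side lid [342. 277.  54.] [43. 43.] 1005 [359. 358.]
```

```bash
python3 -m creep '[0.002,0,-0.02,0,0.002,0,-0.035,0,0.002,0,-0.045,0,0.002,0,-0.051,0,0.002,0,-0.055,0,0.002,0,-0.055,0]' 0.3; python3 -m creep '[0,0,0,0,0,0,0,0,0,0,0,0,0,0,0,0,0,0,0,0]' 0.7;  python3 -m creep '[0,0,0.02,0,0,0,0.04,0,0,0,0.06,0,0,0,0.06,0,0,0,0.06,0,0,0,0.06,0]' 0.7; python3 scan.py top side | grep -E "lid|brass"
```

```text
t: 9.15
ee_pos: [485.9, 103.9, 72.0]
orientation: [-1.65, -2.672, 0.001]
ft_force: [-0.5, -0.8, -0.1]
width: 45.5
grasp_force: 30.0
t: 9.57
ee_pos: [486.1, 104.4, 73.1]
orientation: [1.649, 2.673, 0.001]
ft_force: [0.9, 0.0, -0.7]
width: 61.2
grasp_force: 0.0
t: 10.07
ee_pos: [485.5, 104.2, 132.3]
orientation: [-1.65, -2.673, 0.0]
ft_force: [0.3, 0.0, 0.5]
width: 61.7
grasp_force: 0.0
top lid [681. 100.  43.] [34. 19.] 95 [279. 148.]
top lid [680.  -2.  43.] [38. 39.] 258 [324. 150.]
top lid [ 529. -298.   48.] [14. 27.] 68 [458. 218.]
top lid [ 483. -115.   77.] [35. 35.] 283 [377. 235.]
top brass [483. -41.  48.] [ 67. 217.] 913 [348. 237.]
top brass [502.  -6.  53.] [ 7. 28.] 54 [324. 227.]
top brass [465.  -6.  50.] [ 6. 27.] 48 [323. 244.]
side lid [ 478. -125.   77.] [18. 24.] 36 [352. 180.]
side lid [680.  -5.  43.] [36. 35.] 151 [252. 202.]
side lid [679. 107.  42.] [38. 35.] 202 [226. 233.]
side lid [486. 103.  91.] [37. 37.] 260 [312. 239.]
side lid [342. 274.  70.] [40. 39.] 663 [360. 351.]
side lid [342. 288.  47.] [46. 22.] 333 [357. 371.]
side brass [470. -77.  45.] [ 40. 113.] 183 [348. 202.]
side brass [492.  20.  50.] [27. 73.] 177 [325. 224.]
side brass [467.  -4.  48.] [ 8. 29.] 73 [339. 223.]
side brass [486. 107.  54.] [69. 65.] 394 [312. 257.]
```

```bash
python3 -m creep '[0,0,-0.03,0,0,0,-0.05,0,0,0,-0.065,0,0,0,-0.065,0]' 0.75; python3 -m creep '[0,0,0,0,0,0,0,0,0,0,0,0,0,0,0,0,0,0,0,0,0,0,0,0,0,0,0,0]' 0.3; python3 -m creep '[0,0,0.03,0,0,0,0.06,0,0,0.03,0.06,0,0,0.06,0.06,0,0,0.09,0.06,0,0,0.12,0.06,0,0,0.15,0.03,0,0,0.158,0,0,0,0.158,-0.03,0,0,0.158,-0.03,0]' 0.3;python3 -m creep '[0,0,-0.008,0,0,0,-0.014,0,0,0,-0.014,0,0,0,-0.014,0]' 0.3
```

```text
t: 10.5
ee_pos: [483.1, 103.8, 64.3]
orientation: [-1.647, -2.669, 0.007]
ft_force: [-0.7, 0.3, 0.8]
width: 65.6
grasp_force: 0.0
t: 11.08
ee_pos: [486.2, 104.3, 68.1]
orientation: [1.649, 2.673, 0.001]
ft_force: [0.7, -0.1, 0.5]
width: 45.8
grasp_force: 30.0
t: 11.92
ee_pos: [482.2, 261.4, 33.0]
orientation: [-1.645, -2.671, 0.011]
ft_force: [-0.8, -1.4, -0.6]
width: 45.6
grasp_force: 30.0
t: 12.25
ee_pos: [486.8, 262.2, 24.9]
orientation: [1.65, 2.672, 0.003]
ft_force: [-0.2, 0.4, 0.7]
width: 45.6
grasp_force: 30.0
```

```bash
python3 -m creep '[0,0,-0.003,0,0,0,-0.003,0]' 0.3; python3 -m creep '[0,0,0,0,0,0,0,0,0,0,0,0,0,0,0,0,0,0,0,0]' 0.7;  python3 -m creep '[0,0,0.03,0,0,0,0.06,0,0,0,0.09,0,0,0,0.09,0,0,0,0.09,0,0,0,0.09,0]' 0.7; python3 scan.py top side | grep -E "lid"
```

```text
t: 12.42
ee_pos: [487.1, 262.4, 22.8]
orientation: [1.65, 2.672, 0.004]
ft_force: [-2.4, -1.7, 11.2]
width: 45.3
grasp_force: 30.0
t: 12.83
ee_pos: [485.9, 262.2, 20.7]
orientation: [1.65, 2.673, 0.0]
ft_force: [0.6, -0.5, -0.1]
width: 61.2
grasp_force: 0.0
t: 13.33
ee_pos: [485.5, 262.1, 110.2]
orientation: [-1.65, -2.673, 0.001]
ft_force: [-0.9, -0.5, -0.6]
width: 61.7
grasp_force: 0.0
top lid [679. 110.  43.] [39. 39.] 263 [275. 149.]
top lid [680.  -3.  43.] [38. 40.] 266 [324. 150.]
top lid [ 529. -297.   47.] [14. 27.] 72 [459. 218.]
top lid [488. 261.  47.] [34. 33.] 178 [200. 230.]
top lid [ 484. -114.   70.] [36. 35.] 285 [375. 235.]
top lid [343. 271.  55.] [44. 43.] 429 [187. 301.]
side lid [ 529. -297.   48.] [13. 27.] 26 [352. 151.]
side lid [ 485. -114.   71.] [38. 34.] 140 [347. 184.]
side lid [681.  93.  42.] [22. 14.] 38 [228. 228.]
side lid [488. 263.  47.] [36. 35.] 407 [275. 322.]
side lid [343. 274.  70.] [40. 40.] 680 [360. 351.]
side lid [342. 288.  47.] [46. 22.] 342 [357. 371.]
```

```bash
python3 -m creep '[0.025,-0.02,0.01,-0.1,0.05,-0.04,0.02,-0.2,0.075,-0.06,0.02,-0.3,0.1,-0.08,0.02,-0.4,0.125,-0.1,0.02,-0.5,0.15,-0.12,0.02,-0.6,0.175,-0.14,0.02,-0.7,0.194,-0.153,0.01,-0.8,0.194,-0.153,-0.01,-0.8,0.194,-0.153,-0.01,-0.8]' 0.75; python3 scan.py side | grep lid
```

```text
t: 14.27
ee_pos: [677.6, 107.6, 95.4]
orientation: [-2.56, -1.816, 0.011]
ft_force: [-1.5, -0.7, -0.4]
width: 65.8
grasp_force: 0.0
side lid [ 530. -297.   49.] [13. 27.] 24 [352. 151.]
side lid [ 486. -114.   71.] [38. 37.] 141 [348. 184.]
side lid [680.  -4.  43.] [36. 37.] 149 [252. 202.]
side lid [679. 108.  42.] [36. 36.] 199 [226. 233.]
side lid [487. 263.  47.] [36. 35.] 401 [275. 322.]
side lid [342. 274.  70.] [39. 40.] 656 [360. 351.]
side lid [342. 288.  47.] [46. 22.] 335 [357. 371.]
```

```bash
python3 -m creep '[0,0.001,-0.03,0,0,0.001,-0.055,0,0,0.001,-0.075,0,0,0.001,-0.081,0,0,0.001,-0.081,0]' 0.75 | sed -n 2p; python3 -m creep '[0,0,0,0,0,0,0,0,0,0,0,0,0,0,0,0,0,0,0,0,0,0,0,0,0,0,0,0]' 0.3; python3 -m creep '[0,0,0.03,0,0,0,0.06,0,0,0,0.09,0,-0.03,0,0.11,0,-0.06,0,0.11,0,-0.09,0,0.11,0,-0.12,0,0.11,0,-0.15,0,0.11,0,-0.18,-0.004,0.11,0,-0.194,-0.005,0.11,0]' 0.3;  python3 -m creep '[0,0,0,0,0,0,0,0]' 0.3
```

```text
ee_pos: [677.8, 110.7, 17.9]
t: 15.32
ee_pos: [680.7, 110.5, 21.3]
orientation: [2.56, 1.82, 0.003]
ft_force: [-1.8, 1.9, 6.8]
width: 45.5
grasp_force: 30.0
t: 16.15
ee_pos: [481.7, 104.7, 129.6]
orientation: [-2.559, -1.82, 0.004]
ft_force: [0.1, 0.7, -1.6]
width: 45.4
grasp_force: 30.0
t: 16.32
ee_pos: [486.1, 105.3, 130.3]
orientation: [2.56, 1.82, 0.002]
ft_force: [0.1, -1.3, -1.4]
width: 45.5
grasp_force: 30.0
```

```bash
python3 -m creep '[-0.001,0,-0.02,0,-0.001,0,-0.035,0,-0.001,0,-0.045,0,-0.001,0,-0.052,0,-0.001,0,-0.057,0,-0.001,0,-0.057,0]' 0.3; python3 -m creep '[0,0,0,0,0,0,0,0,0,0,0,0,0,0,0,0,0,0,0,0]' 0.7;  python3 -m creep '[0,0,0.02,0,0,0,0.04,0,0,0,0.06,0,0,0,0.06,0,0,0,0.06,0,0,0,0.06,0]' 0.7; python3 scan.py top side | grep -E "lid"
```

```text
t: 16.82
ee_pos: [485.1, 105.2, 71.9]
orientation: [-2.561, -1.82, 0.001]
ft_force: [-0.3, 0.2, -0.5]
width: 45.5
grasp_force: 30.0
t: 17.23
ee_pos: [485.2, 105.3, 73.1]
orientation: [2.56, 1.82, 0.001]
ft_force: [-0.2, 0.6, 0.2]
width: 61.4
grasp_force: 0.0
t: 17.73
ee_pos: [484.5, 105.2, 132.4]
orientation: [-2.561, -1.82, 0.0]
ft_force: [-0.7, 1.2, -0.1]
width: 62.1
grasp_force: 0.0
top lid [680.  -3.  43.] [38. 37.] 253 [324. 150.]
top lid [ 529. -297.   48.] [14. 26.] 69 [459. 218.]
top lid [ 483. -117.   97.] [36. 36.] 294 [379. 234.]
side lid [ 530. -296.   48.] [15. 27.] 26 [352. 151.]
side lid [680.  -5.  43.] [36. 36.] 150 [251. 202.]
side lid [485.  98.  71.] [36. 36.] 254 [314. 245.]
side lid [487. 263.  47.] [35. 35.] 404 [275. 322.]
side lid [343. 274.  70.] [40. 39.] 666 [360. 351.]
side lid [342. 288.  48.] [46. 22.] 340 [357. 371.]
```

```bash
python3 -m creep '[0,-0.03,0,0,0,-0.06,0,0,0,-0.09,0,0,0,-0.12,0,0,0,-0.15,0,0,0,-0.18,0,0,-0.001,-0.21,0,0,-0.001,-0.222,-0.01,0,-0.001,-0.222,-0.04,0,-0.001,-0.222,-0.04,0]' 0.75;  python3 -m creep '[0,0,-0.01,0,0,0,-0.018,0,0,0,-0.018,0]' 0.75; python3 -m creep '[0,0,0,0,0,0,0,0,0,0,0,0,0,0,0,0,0,0,0,0,0,0,0,0,0,0,0,0]' 0.3; python3 -m creep '[0,0,0.03,0,0,0,0.06,0,0,0,0.08,0,0,0,0.08,0]' 0.3
```

```text
t: 18.67
ee_pos: [480.6, -116.5, 88.2]
orientation: [-2.558, -1.814, 0.007]
ft_force: [-0.6, -0.3, 0.1]
width: 65.9
grasp_force: 0.0
t: 18.92
ee_pos: [483.1, -115.8, 73.5]
orientation: [-2.558, -1.82, 0.002]
ft_force: [-0.6, -0.2, 0.3]
width: 65.8
grasp_force: 0.0
t: 19.5
ee_pos: [484.1, -116.8, 75.0]
orientation: [2.56, 1.82, 0.001]
ft_force: [0.8, 0.4, 0.5]
width: 45.5
grasp_force: 30.0
t: 19.83
ee_pos: [486.2, -117.4, 158.3]
orientation: [2.557, 1.817, 0.006]
ft_force: [1.5, -0.7, -0.2]
width: 45.4
grasp_force: 30.0
```

```bash
python3 -m creep '[0.005,0.03,0,0,0.01,0.065,0,0,0.015,0.1,0,0,0.02,0.135,0,0,0.025,0.17,0,0,0.03,0.205,0,0,0.035,0.24,0,0,0.04,0.275,0,0,0.045,0.31,0,0,0.05,0.345,0,0]' 0.3;  python3 -m creep '[0.01,0.03,-0.01,0,0.02,0.06,-0.03,0,0.027,0.094,-0.06,0,0.027,0.094,-0.09,0,0.027,0.094,-0.115,0,0.027,0.094,-0.115,0,0.027,0.094,-0.115,0]' 0.3
```

```text
t: 20.67
ee_pos: [533.2, 229.8, 153.5]
orientation: [-2.56, -1.82, 0.002]
ft_force: [-0.3, -0.8, -0.6]
width: 45.6
grasp_force: 30.0
t: 21.25
ee_pos: [559.1, 321.3, 37.4]
orientation: [-2.56, -1.82, 0.008]
ft_force: [-0.8, 0.4, -0.7]
width: 45.7
grasp_force: 30.0
```

```bash
python3 -m creep '[0,0,-0.008,0,0,0,-0.013,0,0,0,-0.016,0,0,0,-0.016,0]' 0.3; python3 -m creep '[0,0,0,0,0,0,0,0,0,0,0,0,0,0,0,0,0,0,0,0]' 0.7;  python3 -m creep '[0,0,0.03,0,0,0,0.06,0,0,0,0.09,0,0.01,-0.025,0.1,0.08,0.02,-0.05,0.1,0.16,0.03,-0.08,0.1,0.24,0.04,-0.11,0.1,0.32,0.05,-0.14,0.1,0.4,0.06,-0.17,0.1,0.48,0.07,-0.2,0.1,0.56]' 0.7; python3 scan.py top side | grep -E "lid"
```

```text
t: 21.58
ee_pos: [561.6, 322.2, 24.9]
orientation: [2.561, 1.819, 0.003]
ft_force: [0.5, -0.3, -0.3]
width: 45.5
grasp_force: 30.0
t: 22.0
ee_pos: [560.9, 322.3, 23.8]
orientation: [2.561, 1.82, 0.0]
ft_force: [0.5, 0.0, -0.5]
width: 61.7
grasp_force: 0.0
t: 22.83
ee_pos: [631.1, 120.8, 123.7]
orientation: [-1.953, -2.461, -0.0]
ft_force: [0.3, 0.8, -0.3]
width: 61.6
grasp_force: 0.0
top lid [680.  -2.  43.] [39. 39.] 253 [324. 150.]
top lid [ 529. -297.   48.] [14. 27.] 67 [459. 218.]
top lid [485.  83.  70.] [19.  5.] 28 [281. 233.]
side lid [ 529. -295.   49.] [14. 27.] 26 [352. 151.]
side lid [688.  -1.  43.] [23. 31.] 58 [247. 202.]
side lid [486.  98.  71.] [37. 37.] 255 [314. 245.]
side lid [487. 263.  47.] [35. 35.] 404 [275. 322.]
side lid [562. 320.  47.] [36. 37.] 451 [216. 336.]
side lid [342. 274.  70.] [39. 39.] 658 [360. 351.]
side lid [342. 288.  47.] [46. 22.] 336 [357. 371.]
```

```bash
python3 -m creep '[0.01,-0.03,0,0.08,0.02,-0.06,0,0.16,0.03,-0.09,0,0.24,0.049,-0.124,-0.02,0.24,0.049,-0.124,-0.03,0.24,0.049,-0.124,-0.055,0.24,0.049,-0.124,-0.085,0.24,0.049,-0.124,-0.104,0.24,0.049,-0.124,-0.104,0.24,0.049,-0.124,-0.104,0.24]' 0.75; python3 -m creep '[0,0,0,0,0,0,0,0,0,0,0,0,0,0,0,0,0,0,0,0,0,0,0,0,0,0,0,0]' 0.3; python3 -m creep '[0,0,0.03,0,0,0,0.06,0,0,0,0.09,0,-0.02,-0.01,0.12,0,-0.045,-0.02,0.12,0,-0.075,-0.035,0.12,0,-0.105,-0.05,0.12,0,-0.135,-0.065,0.12,0,-0.165,-0.085,0.12,0,-0.19,-0.105,0.12,0]' 0.3
```

```text
t: 23.77
ee_pos: [678.6, -0.8, 18.5]
orientation: [-1.649, -2.671, 0.002]
ft_force: [-0.4, 0.3, 0.2]
width: 65.7
grasp_force: 0.0
t: 24.35
ee_pos: [680.8, -1.6, 21.3]
orientation: [1.649, 2.672, 0.002]
ft_force: [-1.2, 1.2, 6.6]
width: 45.2
grasp_force: 30.0
t: 25.18
ee_pos: [487.6, -107.0, 140.0]
orientation: [-1.649, -2.674, 0.0]
ft_force: [0.7, -1.2, -1.2]
width: 45.7
grasp_force: 30.0
```

```bash
python3 -m creep '[-0.003,-0.009,-0.02,0,-0.003,-0.009,-0.04,0,-0.003,-0.009,-0.055,0,-0.003,-0.009,-0.062,0,-0.003,-0.009,-0.066,0,-0.003,-0.009,-0.066,0]' 0.3; python3 -m creep '[0,0,0,0,0,0,0,0,0,0,0,0,0,0,0,0,0,0,0,0]' 0.7;  python3 -m creep '[0,0,0.02,0,0,0,0.04,0,0,0,0.06,0,0,0,0.06,0,0,0,0.06,0,0,0,0.06,0]' 0.7; python3 scan.py top side | grep -E "lid"
```

```text
t: 25.68
ee_pos: [486.7, -115.6, 73.4]
orientation: [-1.649, -2.673, 0.0]
ft_force: [-0.2, 0.2, -0.8]
width: 45.5
grasp_force: 30.0
t: 26.1
ee_pos: [487.2, -115.7, 74.1]
orientation: [1.649, 2.673, 0.0]
ft_force: [-0.9, 0.1, -0.4]
width: 61.6
grasp_force: 0.0
t: 26.6
ee_pos: [486.5, -115.6, 133.3]
orientation: [-1.65, -2.673, 0.0]
ft_force: [0.3, -0.4, -0.6]
width: 61.2
grasp_force: 0.0
top lid [561. 321.  47.] [36. 35.] 243 [175. 197.]
top lid [486. 263.  47.] [35. 35.] 261 [198. 232.]
top lid [483.  99.  70.] [36. 35.] 284 [273. 233.]
top lid [342. 263.  53.] [48. 28.] 152 [194. 300.]
side lid [ 529. -297.   49.] [14. 27.] 24 [352. 151.]
side lid [ 489. -119.   97.] [35. 37.] 140 [347. 173.]
side lid [486.  97.  71.] [37. 37.] 255 [314. 245.]
side lid [488. 263.  47.] [36. 35.] 403 [275. 322.]
side lid [562. 320.  47.] [36. 37.] 447 [216. 336.]
side lid [342. 277.  54.] [43. 43.] 996 [359. 358.]
```

```bash
python3 -m creep '[0.001,-0.002,-0.03,0,0.001,-0.002,-0.05,0,0.001,-0.002,-0.059,0,0.001,-0.002,-0.059,0]' 0.75|sed -n 2p; python3 -m creep '[0,0,0,0,0,0,0,0,0,0,0,0,0,0,0,0,0,0,0,0,0,0,0,0,0,0,0,0]' 0.3; python3 -m creep '[0,0,0.03,0,0,0,0.06,0,0,0,0.08,0,0.015,0.035,0.08,0,0.03,0.07,0.08,0,0.045,0.105,0.08,0,0.06,0.14,0.08,0,0.075,0.175,0.08,0,0.09,0.21,0.08,0,0.105,0.245,0.08,0]' 0.3; python3 -m creep '[0.015,0.035,0,0,0.03,0.07,0,0,0.045,0.105,0,0,0.05,0.134,-0.02,0,0.05,0.135,-0.05,0,0.05,0.135,-0.08,0,0.05,0.135,-0.11,0,0.05,0.135,-0.12,0,0.05,0.135,-0.12,0]' 0.3
```

```text
ee_pos: [485.8, -117.2, 72.2]
t: 27.62
ee_pos: [488.3, -117.8, 75.1]
orientation: [1.649, 2.673, 0.0]
ft_force: [0.6, 0.2, 0.4]
width: 45.4
grasp_force: 30.0
t: 28.45
ee_pos: [592.9, 129.1, 154.6]
orientation: [-1.649, -2.673, 0.001]
ft_force: [0.8, -0.1, -0.5]
width: 45.2
grasp_force: 30.0
t: 29.2
ee_pos: [640.3, 261.3, 31.3]
orientation: [-1.648, -2.67, 0.008]
ft_force: [-0.3, -0.2, 0.1]
width: 45.4
grasp_force: 30.0
```

```bash
python3 -m creep '[0,0,-0.005,0,0,0,-0.009,0,0,0,-0.009,0,0,0,-0.009,0]' 0.3; python3 -m creep '[0,0,0,0,0,0,0,0,0,0,0,0,0,0,0,0,0,0,0,0]' 0.7;  python3 -m creep '[0,0,0.03,0,0,0,0.06,0,0,0,0.09,0,-0.02,-0.025,0.11,0,-0.045,-0.05,0.11,0,-0.07,-0.075,0.11,0,-0.095,-0.1,0.11,0,-0.12,-0.125,0.11,0,-0.145,-0.15,0.11,0,-0.157,-0.163,0.11,0]' 0.75; python3 scan.py top side | grep -E "lid|orange|dark"
```

```text
t: 29.53
ee_pos: [643.7, 262.4, 27.1]
orientation: [1.65, 2.672, 0.002]
ft_force: [-0.3, 0.2, -0.5]
width: 46.0
grasp_force: 30.0
t: 29.95
ee_pos: [643.0, 262.3, 25.9]
orientation: [1.65, 2.673, 0.0]
ft_force: [-0.5, 0.1, -0.3]
width: 61.1
grasp_force: 0.0
t: 30.78
ee_pos: [482.2, 97.2, 135.4]
orientation: [-1.649, -2.671, 0.003]
ft_force: [-0.0, 0.6, 0.3]
width: 65.8
grasp_force: 0.0
top lid [ 529. -297.   48.] [14. 26.] 69 [459. 218.]
top orange [ 479. -311.   49.] [55. 53.] 576 [467. 241.]
top dark [776. 165.  69.] [38. 61.] 230 [248. 100.]
top dark [729. 177.  71.] [ 7. 11.] 20 [243. 122.]
top dark [ 635. -233.   69.] [23. 22.] 149 [430. 167.]
side lid [486.  98.  71.] [37. 37.] 256 [314. 245.]
side lid [645. 262.  47.] [36. 36.] 334 [194. 292.]
side lid [488. 263.  47.] [35. 35.] 405 [275. 322.]
side lid [562. 321.  47.] [36. 36.] 449 [216. 336.]
side lid [342. 277.  54.] [43. 42.] 1000 [359. 358.]
side orange [ 479. -313.   49.] [53. 52.] 127 [374. 151.]
side orange [741. 179.  46.] [23. 28.] 119 [180. 248.]
side dark [1382. -654.   82.] [  11. 1510.] 4547 [119.  94.]
side dark [  560. -1425.    82.] [311.  21.] 738 [414.  37.]
side dark [ -228. -1426.    83.] [409.  18.] 1328 [589.  58.]
side dark [ 222. -869.   83.] [287.  16.] 1266 [481.  84.]
side dark [  25. -595.   73.] [71. 34.] 311 [544. 130.]
side dark [746. 185.  70.] [39. 27.] 225 [172. 240.]
side dark [481. 104.  63.] [39. 36.] 174 [314. 254.]
```

```bash
python3 -m creep '[0,0.001,-0.03,0,0,0.001,-0.06,0,0,0.001,-0.08,0,0,0.001,-0.087,0,0,0.001,-0.087,0,0,0.001,-0.087,0]' 0.75|sed -n 2p; python3 -m creep '[0,0,0,0,0,0,0,0,0,0,0,0,0,0,0,0,0,0,0,0,0,0,0,0,0,0,0,0]' 0.3; python3 -m creep '[0,0,0.03,0,0,0,0.06,0,0,0,0.09,0,0,-0.035,0.114,0,0,-0.07,0.114,0,0,-0.105,0.114,0,0,-0.14,0.114,0,0,-0.175,0.114,0,0,-0.21,0.114,0,0,-0.245,0.114,0]' 0.3; python3 -m creep '[0.005,-0.035,0,0,0.01,-0.07,0,0,0.015,-0.105,0,0,0.02,-0.14,0,0,0.025,-0.175,0,0,0.03,-0.21,0,0,0.03,-0.237,0,0,0.03,-0.237,0,0,0.03,-0.237,0,0]' 0.3
cat > w.py <<'E'
from h import *
import sys
o=get_obs(); print(np.round(o['ee_pos'],1))
p,W,P=cloud('wrist'); cv2.imwrite(f'pics/{sys.argv[1]}.png',p[:,:,::-1])
hsv=cv2.cvtColor(p,cv2.COLOR_RGB2HSV).astype(int); H,S,V=[hsv[...,i] for i in range(3)]
def circ(s,m,lo,hi):
    for b in blobs(W,m,lo,hi,150): print(s,*b)
circ('orange',(H<14)&(S>170)&(V>120),47,65)
circ('lid',(S<70)&(V>90),o['ee_pos'][2]+5,o['ee_pos'][2]+40)
circ('brown',(V<110)&(H<25),40,100)
for t in ['carrier','canister_a','tool']: print(t,boxes_of('wrist',t)[:2])
E
python3 w.py w1
```

```text
ee_pos: [486.7, 100.8, 48.9]
t: 31.97
ee_pos: [486.3, 100.3, 49.3]
orientation: [1.649, 2.673, 0.001]
ft_force: [-1.0, -0.2, 7.2]
width: 45.9
grasp_force: 30.0
t: 32.8
ee_pos: [485.4, -146.4, 162.7]
orientation: [1.65, 2.673, 0.0]
ft_force: [0.9, -0.3, -1.0]
width: 45.2
grasp_force: 30.0
t: 33.55
ee_pos: [515.2, -382.7, 162.0]
orientation: [-1.653, -2.671, -0.0]
ft_force: [0.1, 0.7, -0.8]
width: 45.6
grasp_force: 30.0
[ 515.2 -382.7  162. ]
orange [ 479. -312.   52.] [56. 58.] 1080 [318. 101.]
lid [ 517. -384.  183.] [35. 35.] 4006 [319. 268.]
brown [ 631. -238.   60.] [16. 23.] 940 [518. 107.]
carrier [{'centre': [319.2, 102.4], 'score': 0.68}]
canister_a [{'centre': [319.5, 255.2], 'score': 0.77}, {'centre': [319.9, 102.8], 'score': 0.59}]
tool [{'centre': [516.0, 105.6], 'score': 0.84}]
```

View pics/w1.png

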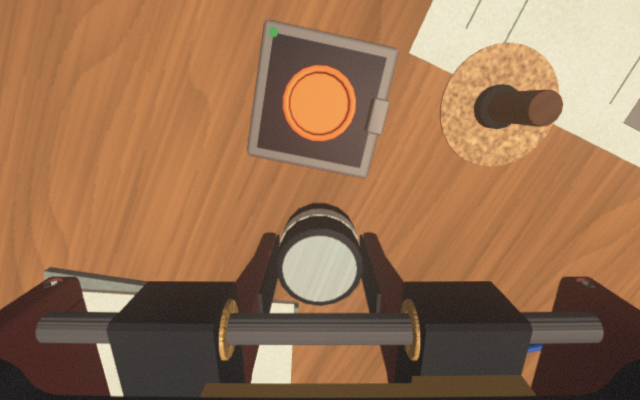

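The wrist picture shows the orange cup at (319,102), the held canister's lid at (319,265), and the tool on its mat at about (500,107). I'll refine the shift between lid and cup.

```bash
cat > fit.py <<'E'
from h import *
import sys
def fit(P,m,z,s):
    c=max(cv2.findContours(m.astype(np.uint8),cv2.RETR_EXTERNAL,cv2.CHAIN_APPROX_NONE)[0],key=cv2.contourArea)
    c=cv2.convexHull(c)
    q=np.array([at_z(P,x[0].astype(float),z)[:2] for x in c])
    A=np.c_[2*q,np.ones(len(q))]; r=np.linalg.lstsq(A,(q**2).sum(1),rcond=None)[0]
    print(s,r[:2].round(1),'radius',round(float(np.sqrt(r[2]+r[0]**2+r[1]**2)),1)); return r[:2]
if __name__=='__main__':
    z=float(sys.argv[1]); o=get_obs(); p,W,P=cloud('wrist'); print(o['ee_pos'].round(1))
    hsv=cv2.cvtColor(p,cv2.COLOR_RGB2HSV).astype(int); H,S,V=[hsv[...,i] for i in range(3)]
    u=np.arange(640)[None]; v=np.arange(400)[:,None]
    c=fit(P,(H<14)&(S>190)&(V>150)&(v<200),54,'cup')
    l=fit(P,(S<70)&(V>90)&(W[...,2]>o['ee_pos'][2]+5)&(abs(u-320)<60),z,'lid')
    print('shift',(c-l).round(1))
E
python3 fit.py 183
```

```text
[ 515.7 -380.3  162.5]
cup [ 248.5 -146.1] radius 288.3
lid [ 517.  -381.6] radius 19.5
shift [-268.5  235.5]
```

```bash
sed -i 's/(v<200),54/(v<200)\&(W[...,2]>40)\&(W[...,2]<65),54/' fit.py; python3 fit.py 183
```

```text
[ 515.8 -380.3  162.7]
cup [ 241.3 -143.8] radius 280.9
lid [ 517.2 -381.8] radius 19.5
shift [-275.9  238. ]
```

```bash
sed -i 's/(H<14)&(S>190)/(abs(u-320)<60)\&(abs(v-102)<60)\&(H<14)\&(S>190)/; s/print(s,r/print(len(c),q.min(0).round(),q.max(0).round(),s,r/' fit.py; python3 fit.py 183
```

```text
[ 516.  -380.5  162.8]Traceback (most recent call last):
  File "fit.py", line 13, in <module>
    c=fit(P,(abs(u-320)<60)&(abs(v-102)<60)&(H<14)&(S>190)&(V>150)&(v<200)&(W[...,2]>40)&(W[...,2]<65),54,'cup')
  File "fit.py", line 4, in fit
    c=max(cv2.findContours(m.astype(np.uint8),cv2.RETR_EXTERNAL,cv2.CHAIN_APPROX_NONE)[0],key=cv2.contourArea)
ValueError: max() iterable argument is empty
```

```bash
sed -i 's/(S>190)&(V>150)/(S>160)\&(V>120)/' fit.py; python3 fit.py 183
```

```text
[ 516.  -380.7  162.8]
35 [ 450. -342.] [ 511. -281.] cup [ 480.4 -311.7] radius 30.4
38 [ 498. -402.] [ 537. -363.] lid [ 517.5 -382.2] radius 19.5
shift [-37.1  70.5]
```

```bash
python3 -m creep '[-0.02,0.035,0,0,-0.037,0.0705,0,0,-0.037,0.0705,-0.03,0,-0.037,0.0705,-0.06,0,-0.037,0.0705,-0.08,0,-0.037,0.0705,-0.08,0,-0.037,0.0705,-0.08,0,-0.037,0.0705,-0.08,0]' 0.3
python3 - <<'E'
from h import *
p,W,P=cloud('wrist'); cv2.imwrite('pics/w2.png',p[:,:,::-1])
p,W,P=cloud('side'); 
a=cv2.resize(p[100:200,300:440,::-1],None,fx=4,fy=4); cv2.imwrite('pics/s2.png',a)
E
python3 fit.py 103 | tail -2
```

```text
t: 34.62
ee_pos: [479.7, -311.6, 83.7]
orientation: [1.649, 2.672, -0.0]
ft_force: [0.3, -0.1, -1.0]
width: 45.4
grasp_force: 30.0
[ 479.9 -311.9   84.3]Traceback (most recent call last):
  File "fit.py", line 13, in <module>
    c=fit(P,(abs(u-320)<60)&(abs(v-102)<60)&(H<14)&(S>160)&(V>120)&(v<200)&(W[...,2]>40)&(W[...,2]<65),54,'cup')
  File "fit.py", line 4, in fit
    c=max(cv2.findContours(m.astype(np.uint8),cv2.RETR_EXTERNAL,cv2.CHAIN_APPROX_NONE)[0],key=cv2.contourArea)
ValueError: max() iterable argument is empty
```

View pics/w2.png

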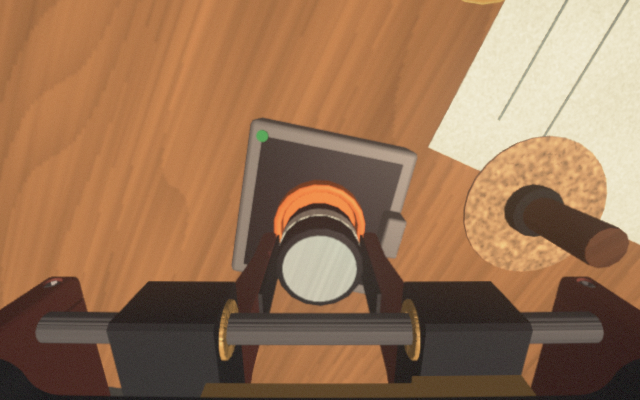

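View pics/s2.png

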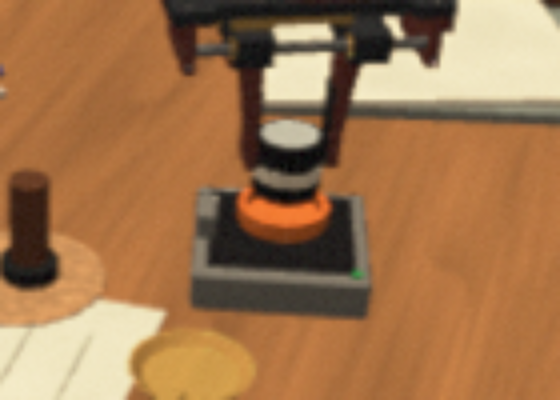

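The wrist view shows the orange arc around (319,215) above the lid at (320,268). The side crop shows the canister at (288,165) over the cup at (284,210). I'll fit the arc and correct for any offset before inserting.

Run:
```python
from h import *
from scipy.optimize import least_squares
from fit import fit
o=get_obs(); p,W,P=cloud('wrist'); hsv=cv2.cvtColor(p,cv2.COLOR_RGB2HSV).astype(int); H,S,V=[hsv[...,i] for i in range(3)]
u=np.arange(640)[None]+0*H
m=(H<14)&(S>160)&(V>120)&(W[...,2]>40)&(W[...,2]<65)&(abs(u-320)<60)
pts=[]
for c in range(282,358,2):
    r=np.where(m[:,c])[0]
    if len(r): pts.append(at_z(P,[c,r.min()-.5],54)[:2])
q=np.array(pts); f=least_squares(lambda x:np.hypot(*(q-x).T)-31,[480,-312],loss='soft_l1')
print('cup',f.x.round(1),np.abs(f.fun).max().round(1),len(q))
l=fit(P,(S<70)&(V>90)&(W[...,2]>o['ee_pos'][2]+5)&(abs(u-320)<60),np.nanmedian(W[250:285,300:340,2]),'lid')
print(np.nanmedian(W[250:285,300:340,2]),f.x-l,o['ee_pos'])
```

```text
cup [ 480.2 -310.7] 0.8 38
36 [ 462. -333.] [ 500. -293.] lid [ 481.1 -313.1] radius 19.5
104.93455810764698 [-0.93392075  2.35881988] [ 479.82790179 -311.90776475   84.19243678]
```

```bash
python3 -m creep '[-0.0007,0.0017,-0.004,0,-0.0007,0.0017,-0.007,0,-0.0007,0.0017,-0.010,0,-0.0007,0.0017,-0.0105,0,-0.0007,0.0017,-0.0105,0]' 0.3; python3 -m creep '[0,0,-0.001,0,0,0,-0.001,0,0,0,-0.001,0]' 0.3;python3 scan.py side | grep -E "lid|orange"
```

```text
t: 35.23
ee_pos: [478.0, -309.4, 71.8]
orientation: [-1.649, -2.673, 0.0]
ft_force: [0.1, 0.4, -0.5]
width: 45.1
grasp_force: 30.0
t: 35.48
ee_pos: [478.1, -309.5, 71.1]
orientation: [-1.65, -2.673, -0.0]
ft_force: [-0.5, 0.3, -1.2]
width: 45.3
grasp_force: 30.0
side lid [ 480. -309.   93.] [35. 34.] 86 [372. 138.]
side lid [ 530. -297.   48.] [13. 29.] 25 [352. 151.]
side lid [645. 262.  47.] [37. 37.] 330 [194. 293.]
side lid [487. 263.  47.] [35. 35.] 401 [275. 322.]
side lid [562. 320.  47.] [36. 36.] 446 [216. 336.]
side lid [342. 274.  70.] [39. 39.] 656 [360. 351.]
side lid [342. 288.  47.] [46. 22.] 339 [357. 371.]
side orange [ 480. -302.   50.] [57. 41.] 56 [370. 153.]
```

```bash
python3 -m creep '[0,0,-0.002,0,0,0,-0.004,0,0,0,-0.005,0,0,0,-0.005,0,0,0,-0.005,0]' 0.3;python3 scan.py side | grep -E "lid"|head -1
```

```text
t: 35.95
ee_pos: [478.1, -309.5, 66.0]
orientation: [-1.65, -2.673, 0.0]
ft_force: [-0.8, 0.8, -0.9]
width: 45.5
grasp_force: 30.0
side lid [ 479. -310.   88.] [36. 35.] 87 [372. 140.]
```

```bash
python3 -m creep '[0,0,0,0,0,0,0,0,0,0,0,0,0,0,0,0,0,0,0,0,0,0,0,0]' 0.7; python3 -m creep '[0,0,0.03,0,0,0,0.06,0,0,0,0.09,0,0,0,0.12,0,0.03,0.01,0.12,0,0.06,0.01,0.12,0,0.09,0.01,0.12,0,0.12,0.01,0.12,0,0.15,0.01,0.12,0,0.18,0.01,0.12,0]' 0.75; python3 -m creep '[0.005,0,0,0,0.005,0,0,0]' 0.75 |sed -n 2p; python3 scan.py top side | grep -E "lid|orange|dark" | grep -v side.dark; python3 w.py w3
```

```text
t: 36.5
ee_pos: [478.2, -309.6, 66.2]
orientation: [1.65, 2.673, -0.0]
ft_force: [-0.3, -0.5, -0.2]
width: 61.2
grasp_force: 0.0
t: 37.33
ee_pos: [659.4, -299.3, 186.2]
orientation: [-1.65, -2.673, 0.0]
ft_force: [0.5, -0.5, -0.0]
width: 65.8
grasp_force: 0.0
ee_pos: [664.4, -299.1, 185.5]
top lid [643. 264.  47.] [36. 35.] 240 [205. 162.]
top lid [561. 321.  47.] [36. 35.] 251 [175. 197.]
top lid [ 528. -297.   48.] [14. 27.] 71 [459. 218.]
top lid [486. 263.  47.] [35. 35.] 261 [198. 232.]
top lid [ 478. -310.   86.] [35. 34.] 292 [473. 240.]
top lid [343. 271.  54.] [44. 44.] 372 [188. 300.]
top orange [ 478. -306.   51.] [58. 46.] 123 [463. 243.]
top dark [776. 165.  68.] [37. 60.] 227 [248. 100.]
top dark [ 476. -308.   72.] [42. 42.] 162 [465. 243.]
top dark [340. 254.  64.] [29.  7.] 26 [194. 302.]
side lid [ 479. -308.   88.] [34. 35.] 85 [372. 140.]
side lid [ 530. -299.   48.] [12. 28.] 24 [352. 151.]
side lid [644. 262.  47.] [35. 37.] 327 [195. 293.]
side lid [488. 263.  47.] [35. 35.] 401 [275. 322.]
side lid [562. 321.  47.] [37. 36.] 444 [216. 336.]
side lid [342. 277.  54.] [43. 43.] 983 [359. 358.]
side orange [ 480. -301.   52.] [57. 41.] 53 [369. 153.]
[ 662.1 -299.3  185.5]
orange [ 485. -311.   51.] [51. 59.] 848 [152. 113.]
brown [ 480. -309.   78.] [43. 43.] 1125 [129. 112.]
brown [ 491. -304.   53.] [22. 34.] 210 [157. 111.]
carrier [{'centre': [165.6, 115.5], 'score': 0.96}]
canister_a [{'centre': [125.7, 112.7], 'score': 0.62}]
tool [{'centre': [326.4, 115.0], 'score': 0.67}]
```

View pics/w3.png

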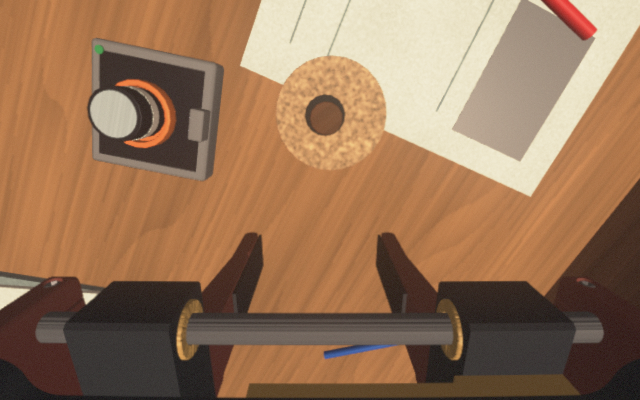

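The wrist picture shows the canister upright in the raised cup at (115,112). The tool stands on the mat, seen from nearly straight above, with its handle top at (325,115).

Run:
```python
from h import *
from fit import fit
o=get_obs(); p,W,P=cloud('wrist'); hsv=cv2.cvtColor(p,cv2.COLOR_RGB2HSV).astype(int); H,S,V=[hsv[...,i] for i in range(3)]
R=(abs(W[...,0]-635)<60)&(abs(W[...,1]+235)<60)
print(o['ee_pos'].round(1))
m=R&(W[...,2]>70)&(W[...,2]<90); z=np.nanmedian(W[...,2][m]); print(z,m.sum()); fit(P,m,z,'handle')
m=R&(W[...,2]>11)&(W[...,2]<24); print(np.nanmedian(W[...,2][m])); fit(P,m|(R&(W[...,2]>24)),17,'foot')
r,_=cv2.Rodrigues(np.array(o['orientation'])); 
m=(abs(W[...,0]-635)<90)&(abs(W[...,1]+235)<90)&(H<22)&(S>60)&(W[...,2]<8)&(W[...,2]>1.5); m=cv2.morphologyEx(m.astype(np.uint8),cv2.MORPH_OPEN,np.ones((9,9)))
fit(P,m,3,'mat')
```

```text
[ 662.1 -299.7  186.4]
78.79869678935665 851
21 [ 624. -249.] [ 651. -223.] handle [ 637.5 -236.1] radius 13.6
16.689266483297104
13 [ 474. -687.] [1094. -314.] foot [ 807.  -591.7] radius 304.9
7 [ 638. -284.] [ 672. -249.] mat [ 655.7 -266.8] radius 16.6
```

```bash
python3 -m creep '[-0.01,0.03,0,0,-0.025,0.0635,0,0,-0.025,0.0635,-0.035,0,-0.025,0.0635,-0.07,0,-0.025,0.0635,-0.1,0,-0.025,0.0635,-0.13,0,-0.025,0.0635,-0.148,0,-0.025,0.0635,-0.148,0,-0.025,0.0635,-0.148,0,-0.025,0.0635,-0.148,0]' 0.75; python3 -m creep '[0,0,0,0,0,0,0,0,0,0,0,0,0,0,0,0,0,0,0,0,0,0,0,0,0,0,0,0,0,0,0,0]' 0.1
```

```text
t: 38.68
ee_pos: [638.9, -236.6, 39.7]
orientation: [1.649, 2.672, 0.001]
ft_force: [0.6, 0.2, 0.6]
width: 65.5
grasp_force: 0.0
t: 39.35
ee_pos: [638.1, -236.1, 38.3]
orientation: [-1.65, -2.673, 0.0]
ft_force: [-1.1, 0.3, 2.4]
width: 27.4
grasp_force: 30.0
```

```bash
python3 -m creep '[0,0,0.03,0,0,0,0.06,0,0,0,0.09,0,0,0,0.12,0,-0.03,-0.015,0.12,0,-0.06,-0.03,0.12,0,-0.09,-0.045,0.12,0,-0.12,-0.06,0.12,0,-0.15,-0.07,0.12,0,-0.158,-0.075,0.12,0]' 0.1;python3 -m creep '[0,0,-0.01,0,0,0,-0.02,0,0,0,-0.02,0,0,0,-0.02,0]' 0.1
python3 - <<'E'
from h import *
p,W,P=cloud('side'); cv2.imwrite('pics/s3.png',cv2.resize(p[80:200,300:440,::-1],None,fx=4,fy=4))
m=(p.max(2)<60)&(abs(W[...,0]-480)<60)&(abs(W[...,1]+311)<60)&(W[...,2]>98)&(W[...,2]<118); q=W[m]; print(len(q),q.min(0).round(),q.max(0).round())
p,W,P=cloud('top')
m=(p.max(2)<70)&(abs(W[...,0]-480)<40)&(abs(W[...,1]+311)<40)&(W[...,2]>98)&(W[...,2]<120); q=W[m]; print(len(q),q.min(0).round(),q.max(0).round())
E
```

```text
t: 40.18
ee_pos: [475.7, -311.2, 157.5]
orientation: [-1.65, -2.669, 0.001]
ft_force: [0.0, -0.3, -2.6]
width: 27.4
grasp_force: 30.0
t: 40.52
ee_pos: [480.7, -310.2, 136.8]
orientation: [-1.647, -2.673, -0.0]
ft_force: [0.4, -0.3, -0.5]
width: 27.6
grasp_force: 30.0
94 [ 461. -319.  104.] [ 499. -285.  118.]
159 [ 458. -320.  102.] [ 497. -287.  120.]
```

View pics/s3.png

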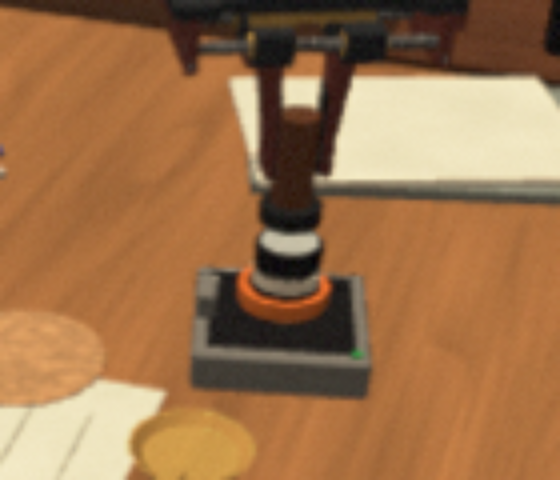

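The side crop shows the tool's foot at (290,212), upright over the lid at (288,245), about 16 mm above it. I'll shift it 4 mm in -y and press.

```bash
python3 -m creep '[0,-0.004,-0.005,0,0,-0.004,-0.01,0,0,-0.004,-0.013,0,0,-0.004,-0.014,0,0,-0.004,-0.014,0]' 0.1; python3 -m creep '[0,0,-0.002,0,0,0,-0.004,0,0,0,-0.006,0,0,0,-0.007,0,0,0,-0.007,0]' 0.1; python3 -m creep '[0,0,-0.001,0,0,0,-0.002,0,0,0,-0.003,0,0,0,-0.003,0]' 0.1; python3 scan.py side top| grep -E "orange"
```

```text
t: 41.03
ee_pos: [479.9, -314.8, 123.7]
orientation: [-1.649, -2.673, -0.0]
ft_force: [-0.1, -0.1, -1.0]
width: 27.5
grasp_force: 30.0
t: 41.45
ee_pos: [479.9, -314.9, 116.8]
orientation: [-1.65, -2.673, 0.0]
ft_force: [-0.1, 0.6, -1.5]
width: 27.6
grasp_force: 30.0
t: 41.78
ee_pos: [480.0, -315.0, 113.9]
orientation: [-1.65, -2.673, 0.0]
ft_force: [-0.3, 0.4, -1.8]
width: 27.4
grasp_force: 30.0
side orange [ 480. -300.   43.] [57. 40.] 51 [369. 156.]
top orange [ 492. -299.   43.] [31. 37.] 60 [459. 232.]
top orange [ 460. -307.   42.] [21. 47.] 66 [464. 252.]
```

```bash
python3 -m creep '[0,0,-0.001,0,0,0,-0.002,0,0,0,-0.0025,0,0,0,-0.0025,0]' 0.1; python3 -m creep '[0,0,0.02,0,0,0,0.045,0,0.03,0.015,0.045,0,0.06,0.03,0.045,0,0.09,0.045,0.045,0,0.12,0.06,0.045,0,0.145,0.07,0.045,0,0.158,0.079,0.045,0,0.158,0.079,0.045,0,0.158,0.079,0.045,0]' 0.1; python3 scan.py side top| grep -E "orange|lid"
```

```text
t: 42.22
ee_pos: [480.6, -315.3, 113.1]
orientation: [1.649, 2.673, -0.0]
ft_force: [-2.8, 1.8, 10.4]
width: 27.5
grasp_force: 30.0
t: 43.05
ee_pos: [637.6, -235.5, 156.1]
orientation: [-1.647, -2.674, 0.001]
ft_force: [-1.5, -0.3, -0.7]
width: 27.3
grasp_force: 30.0
side lid [ 479. -309.   80.] [34. 33.] 85 [372. 143.]
side lid [ 530. -295.   49.] [13. 27.] 23 [352. 151.]
side lid [644. 262.  47.] [35. 37.] 326 [194. 293.]
side lid [488. 263.  47.] [35. 35.] 401 [275. 322.]
side lid [562. 320.  47.] [35. 36.] 445 [216. 336.]
side lid [342. 274.  70.] [38. 39.] 650 [360. 351.]
side lid [342. 288.  47.] [46. 22.] 336 [357. 371.]
side orange [ 481. -300.   43.] [58. 37.] 51 [369. 156.]
top lid [643. 263.  47.] [36. 36.] 237 [205. 162.]
top lid [ 529. -297.   47.] [14. 27.] 69 [459. 218.]
top lid [ 478. -297.   78.] [31. 11.] 80 [466. 240.]
top orange [ 492. -297.   42.] [31. 33.] 56 [458. 233.]
top orange [ 460. -299.   42.] [21. 33.] 48 [460. 251.]
```

```bash
python3 -m creep '[0,0,-0.03,0,0,0,-0.06,0,0,0,-0.09,0,0,0,-0.105,0,0,0,-0.113,0,0,0,-0.115,0,0,0,-0.115,0]' 0.1; python3 -m creep '[0,0,-0.001,0,0,0,-0.002,0,0,0,-0.002,0]' 0.1
```

```text
t: 43.73
ee_pos: [638.2, -236.6, 42.2]
orientation: [1.65, 2.673, 0.0]
ft_force: [0.2, 0.2, -1.3]
width: 27.6
grasp_force: 30.0
t: 43.98
ee_pos: [638.9, -236.3, 41.0]
orientation: [1.649, 2.672, 0.001]
ft_force: [0.5, 0.5, -2.0]
width: 27.5
grasp_force: 30.0
```

```bash
python3 -m creep '[0,0,-0.001,0,0,0,-0.002,0,0,0,-0.002,0]' 0.1; python3 -m creep '[0,0,0,0,0,0,0,0,0,0,0,0,0,0,0,0,0,0,0,0,0,0,0,0]' 0.7; python3 -m creep '[0,0,0.03,0,0,0,0.06,0,0,0,0.09,0,0,0,0.12,0,0,0,0.15,0,0,-0.03,0.15,0,0.02,-0.06,0.15,0,0.03,-0.07,0.15,0,0.03,-0.07,0.15,0]' 0.75; python3 scan.py side top| grep -E "orange|lid"; python3 w.py w4
python3 - <<'E'
from h import *
ims=[cloud(n)[0] for n in ('top','side')]
cv2.imwrite('pics/end.png',np.vstack([ims[0][80:320,120:520],ims[1][120:380,100:500]])[...,::-1])
E
```

```text
t: 44.23
ee_pos: [638.6, -236.1, 38.3]
orientation: [1.649, 2.673, 0.0]
ft_force: [-0.1, 0.7, 2.2]
width: 27.6
grasp_force: 30.0
t: 44.73
ee_pos: [638.1, -236.0, 37.6]
orientation: [-1.65, -2.673, -0.0]
ft_force: [-0.4, -1.0, 0.2]
width: 60.6
grasp_force: 0.0
t: 45.48
ee_pos: [669.5, -308.7, 188.0]
orientation: [1.651, 2.67, -0.0]
ft_force: [-1.5, 0.8, 0.1]
width: 66.1
grasp_force: 0.0
side lid [ 480. -309.   79.] [34. 34.] 85 [372. 143.]
side lid [ 530. -296.   49.] [13. 27.] 24 [352. 151.]
side lid [644. 263.  47.] [36. 36.] 326 [194. 293.]
side lid [488. 263.  47.] [36. 35.] 396 [275. 322.]
side lid [562. 321.  47.] [35. 36.] 441 [216. 336.]
side lid [342. 274.  70.] [39. 39.] 649 [360. 351.]
side lid [342. 288.  47.] [46. 22.] 334 [357. 371.]
side orange [ 480. -299.   43.] [57. 40.] 49 [369. 155.]
top lid [644. 264.  47.] [37. 36.] 241 [205. 162.]
top lid [561. 322.  47.] [36. 35.] 252 [175. 197.]
top lid [486. 263.  47.] [35. 35.] 260 [198. 232.]
top lid [342. 271.  54.] [44. 43.] 505 [186. 301.]
[ 667.6 -305.9  187. ]
brown [ 480. -309.   70.] [43. 43.] 1077 [131. 102.]
brown [ 491. -305.   45.] [23. 35.] 190 [158. 102.]
carrier [{'centre': [164.0, 102.2], 'score': 0.57}]
canister_a [{'centre': [128.7, 102.9], 'score': 0.8}, {'centre': [331.5, 112.9], 'score': 0.71}]
tool [{'centre': [326.9, 74.2], 'score': 0.93}]
```

View pics/end.png

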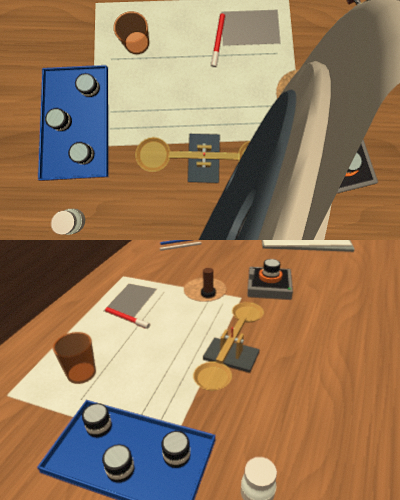

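View pics/w4.png

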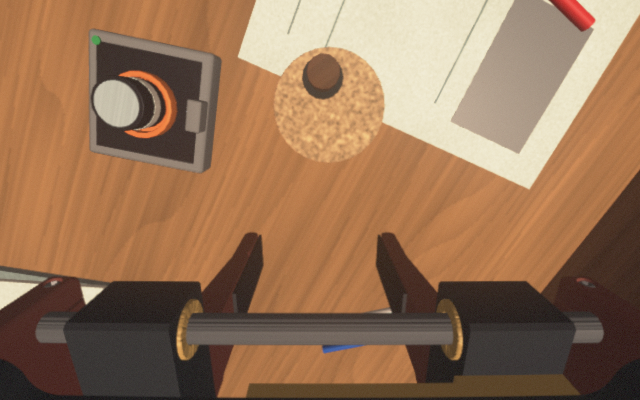

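The overview shows three canisters standing in the tray, the full one in the lowered cup, and the bystanders undisturbed. The wrist view, though, shows the tool at (323,75), off the mat centre at (330,104), so it has been knocked. I'll measure how far.

```bash
cat > m.py <<'E'
from h import *
from fit import fit
o=get_obs(); p,W,P=cloud('wrist'); print(o['ee_pos'].round(1))
R=(abs(W[...,0]-640)<75)&(abs(W[...,1]+235)<75)
m=R&(W[...,2]>70)&(W[...,2]<90); h=fit(P,m,np.nanmedian(W[...,2][m]),'handle')
# mat by its edge, points picked in the picture column/row-wise
hsv=cv2.cvtColor(p,cv2.COLOR_RGB2HSV).astype(int)
q=[at_z(P,x,3)[:2] for x in ([275,104],[384,104],[330,161],[291,143],[369,143],[291,65],[369,65])]
q=np.array(q); r=np.linalg.lstsq(np.c_[2*q,np.ones(len(q))],(q**2).sum(1),rcond=None)[0]
print('mat',r[:2].round(1),np.sqrt(r[2]+(r[:2]**2).sum()).round(1),'tool from mat',(h-r[:2]).round(1))
E
python3 m.py
```

```text
[ 667.9 -305.2  187.7]
21 [ 611. -225.] [ 638. -197.] handle [ 624.5 -210.8] radius 13.8
mat [ 644.7 -232.3] 58.2 tool from mat [-20.2  21.5]
```

```bash
python3 -m creep '[-0.02,0.035,0,0,-0.04,0.07,0,0,-0.0435,0.0945,-0.005,0,-0.0435,0.0945,-0.04,0,-0.0435,0.0945,-0.08,0,-0.0435,0.0945,-0.115,0,-0.0435,0.0945,-0.14,0,-0.0435,0.0945,-0.149,0,-0.0435,0.0945,-0.149,0,-0.0435,0.0945,-0.149,0]' 0.75; python3 -m creep '[0,0,0,0,0,0,0,0,0,0,0,0,0,0,0,0,0,0,0,0,0,0,0,0,0,0,0,0,0,0,0,0]' 0.1; python3 -m creep '[0,0,0.005,0,0,0,0.01,0,0.008,-0.012,0.01,0,0.016,-0.024,0.01,0,0.016,-0.024,0.01,0,0.016,-0.024,0.005,0,0.016,-0.024,0.001,0,0.016,-0.024,0.001,0,0.016,-0.024,0.001,0]' 0.1
```

```text
t: 46.77
ee_pos: [625.1, -211.6, 39.3]
orientation: [1.65, 2.673, 0.0]
ft_force: [-0.2, 0.2, 0.6]
width: 65.9
grasp_force: 0.0
t: 47.43
ee_pos: [624.7, -211.7, 39.0]
orientation: [1.65, 2.673, -0.0]
ft_force: [-1.9, -0.0, 3.8]
width: 28.1
grasp_force: 30.0
t: 48.18
ee_pos: [639.8, -234.7, 39.0]
orientation: [-1.649, -2.672, 0.0]
ft_force: [-0.4, -0.5, -1.5]
width: 27.4
grasp_force: 30.0
```

```bash
python3 -m creep '[0,0,-0.001,0,0,0,-0.001,0]' 0.1; python3 -m creep '[0,0,0,0,0,0,0,0,0,0,0,0,0,0,0,0,0,0,0,0,0,0,0,0]' 0.7; python3 -m creep '[0,0,0.03,0,0,0,0.06,0,0,0,0.09,0,0,0,0.12,0,0,0,0.15,0,0,-0.03,0.15,0,0.02,-0.06,0.15,0,0.03,-0.07,0.15,0,0.03,-0.07,0.15,0,0.03,-0.07,0.15,0]' 0.75; python3 m.py; python3 scan.py side | grep -E "orange|lid|dark \[ 6"
```

```text
t: 48.35
ee_pos: [640.3, -235.1, 38.7]
orientation: [-1.649, -2.673, 0.0]
ft_force: [0.0, 0.6, 0.4]
width: 27.8
grasp_force: 30.0
t: 48.85
ee_pos: [640.7, -235.6, 38.7]
orientation: [1.65, 2.673, -0.0]
ft_force: [-0.5, -0.1, -0.2]
width: 60.7
grasp_force: 0.0
t: 49.68
ee_pos: [670.3, -305.7, 188.1]
orientation: [-1.65, -2.672, -0.0]
ft_force: [0.6, 0.6, 0.1]
width: 65.6
grasp_force: 0.0
[ 670.3 -305.7  188.1]
21 [ 627. -248.] [ 654. -220.] handle [ 640.8 -233.8] radius 13.6
mat [ 647.2 -232.7] 58.3 tool from mat [-6.4 -1.2]
side lid [ 480. -309.   79.] [34. 34.] 85 [372. 143.]
side lid [ 530. -296.   49.] [13. 26.] 22 [352. 151.]
side lid [644. 262.  47.] [36. 36.] 325 [194. 293.]
side lid [487. 263.  47.] [35. 35.] 398 [275. 322.]
side lid [562. 320.  47.] [36. 37.] 444 [216. 336.]
side lid [342. 277.  54.] [43. 43.] 980 [359. 358.]
side orange [ 480. -300.   43.] [57. 42.] 51 [369. 156.]
side dark [ 637. -225.   67.] [24. 15.] 76 [306. 151.]
```

The tool is back on the mat centre and everything else is where it should be, so I'm handing in.

```bash
python3 -c "
from workcell import ticket
print(ticket.close_job())"
```

```text
the job is handed in; nothing more can be done
None
```

I handed the job in at about 50 s: the full canister outweighed two others and is clicked home in the cup, the three spent ones stand in the tray, the tool (re-centred after a knock) is on its mat, the glass, jar and marker were not touched; no verdict came back.

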